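# Refit the hob's two knobs and hold one pressed

### The job

The two knobs of the table-top gas hob were taken off for cleaning: put each back on the spindle ringed in its own colour, turned so that the flat in its bore matches the spindle's flat and pushed fully home. Fit the blue one first and let go of it; then fit the orange one and keep pressing it down to the spindle's stop, as one does to light a gas ring: the program finishes with the gripper still holding the orange knob pressed in. Leave the espresso cup and the salt shaker alone.

Things in the scene. Friction and masses are not known exactly. Their poses are not given: they have to be found in the camera images.
- knob_orange: Loose black cooker knob with orange skirt and orange stripe on top, upright. Origin: centre of underside = bore mouth; x along the grip bar to the white pointer. Skirt 48 mm dia, z 0-8 mm; hub 31 mm dia to z 22; grip bar z 22-52, 44 long (x), 14 thick (y): fingertips no lower than z 24. Bore 18 deep, radius 9.3, with a flat 4.4 from the axis on the +x (pointer) side. About 80 g.
- knob_blue: The same knob with a blue skirt and stripe, same sizes and axes, loose on the worktop; it and the orange one may stand in either place.
- ring_orange: Fixed flat orange ring, 45 mm dia, on the hob round a spindle. Origin: on the spindle's axis, on the hob's panel (45 mm above the worktop); x points to the spindle's flat, marked by a white tick. Spindle: upright D-shaft, radius 8 mm, flat 3.2 from the axis, 26 mm high, top 4 mm tapered 2 mm. It does not turn. The knob slides on (1.2 mm clearance) when its x lies along this x, pointer over tick.
- ring_blue: The same ring and spindle marked blue, for the blue knob; same sizes and axes. The two spindles are 110 mm apart and may be swapped; each has its own angle.
- plunger_orange (a joint): How far the orange-ringed spindle is pressed down: 0 = out, 0.007 m = at its stop. Spring: 2 N at first, about 6 N at the stop; it comes up when let go. Knob fully home (spindle tip at the bottom of the bore): its underside is 8 mm above the panel unpressed, 1 mm above it at the stop.
- plunger_blue (a joint): The same for the blue-ringed spindle; its spring carries the knob's weight, so it stays out when the knob is let go.
- seat_orange (a point): Point on the axis of the orange-ringed spindle, 18 mm below its tip (8 mm above the hob's panel when unpressed), that moves down with the spindle: the knob's origin lies here when it is fully home. Axes as ring_orange.
- hob: Steel two-burner gas hob, 260 (x) x 440 (y) mm, panel 45 mm above the worktop, fixed. Origin: centre of underside; front faces -x. The spindles stand on the control strip 40 mm behind the front edge; a black pan support from 83 mm behind the front edge to the back rises to 94 mm above the worktop.
- espresso_cup: Green and white espresso cup, 64 x 88 x 49 mm, loose, origin at the centre of its underside. Leave it alone.
- salt_shaker: Salt shaker with a green label and a dark cap, 41 mm diameter, 104 mm high, loose, origin at the centre of its underside. Leave it alone.
- seat_blue (a point): The same point on the blue-ringed spindle.
Not all that is in view belongs to the job. What is shaped like the knob_blue but green is not meant.

How it is judged:
By the outcome, as a careful person would: the job done as asked, in the order asked, and still so for the second after the job is handed in, while the arm keeps its last pose, push and grip.
It also fails if it takes over 58 s, if anything falls off the work surface, if the arm or the gripper's body presses on something with over 40 N, if the wrist force passes 120 N, or if a joint passes its speed limit or range.

### The arm

A 6-joint arm with a two-finger parallel gripper is mounted at the origin on a cart in front of the work surface, level with it; the furniture and walls round the work are solid. World frame = base frame: x ahead of the robot, y to its left, z up, the work surface at z = 0. Lengths are in m, angles in rad, forces in N, time in s.
With the tool pointing down it reaches from about 0.25 to 0.725 m from the base axis. Payload 9.7 kg.
Tool frame: the origin (TCP) lies midway between the tips of the shut fingers; the grasp point (between the pads) lies 19 mm behind it; z points along the fingers, y is the line along which they close (so a half turn about z gives the same grasp; the last joint's range is limited). The gripper opens to 85 mm and grips with 20 to 120 N. Pads are 22 mm wide; open, the fingers measure 114 mm over their backs; the gripper's body (76 mm by 85 mm) begins 54 mm behind the grasp point. The pads swing forward as they close: fully open they stand 13 mm farther back than shut.
Start: joints at [1.11, 0.087, 0.176, 1.66, 0, 1.571], TCP at [0.245, 0.493, 0.2] pointing down, gripper open.
Joint ranges: [-3.13, 3.13], [-0.85, 1.81], [-1.15, 1.24], [-2.2, 2.28], [-1.44, 1.52], [-3.14, 3.14]. Speed limits (rad/s): [2.22, 2.22, 2.57, 3.14, 3.14, 3.14].

### API

Orientations are given as [roll, pitch, yaw] about the fixed x, y, z axes, in that order (R = Rz(yaw) Ry(pitch) Rx(roll)).
In Python, from station import r gives the robot as it stands. Calls block until the motion is done:
- r.movep(position, orientation): joint-space move of the TCP to a pose.
- r.move_l(position, velocity=0.15, frame=None, guard=None): straight line of the TCP; frame=None keeps the orientation; velocity is the mean speed in m/s. With guard (N) it stops when the force on the tool has changed by that much, and returns True; else False.
- r.goto_joints(angles): joint-space move.
- r.grip(opening, f_grip=None): opening from 0.0 (shut) to 1.0 (fully open); f_grip is the grip in N (None keeps the last); returns when the fingers have stopped.
- r.pause(seconds).
- r.inverse_kinematics(position, orientation): joint angles nearest the present ones, or None.
- r.state(): the state.
- r.capture(name): name is "side" or "top" or "wrist"; returns a dict with "frame" (400x640x3 uint8, red, green, blue), "intrinsics" (3x3 intrinsics, pixels), "k1" (the pictures are not rectified: a ray, as slopes to the right and down, at radius r is drawn at 1 + k1 r^2 times it, then the intrinsics apply), "R" (3x3) and "t" (3): a world point X has camera coordinates R X + t; the wrist camera has in their place "T_tool_cam" (4x4, takes a point from camera to tool coordinates, whose origin is the TCP and whose axes are the flange's). Camera axes: x right, y down, z forward; pixel columns grow to the right and rows downward; lengths in m; the calibration is good to about 2 mm. A picture is of the moment at which its call begins: read the wrist's pose just before it. There is no depth.
A pose or a line that the arm cannot do raises r.Unreachable and nothing moves.
- r.hand_in(): hands the job in; it is judged then, once.
The state is a dict: "time_s": time; "joint_positions": joint angles; "qd": joint speeds; "joint_torque": joint torques, N m; "tool_pos": TCP position; "tcp_rot": TCP orientation; "wrist_force": force on the tool from outside, world axes, zero at the start; "torque": the same for the moment, N m; "grip_width": opening from 0.0 (shut) to 1.0 (fully open); "finger_force": force on a finger pad.
Only numpy, scipy, OpenCV 4.12 (cv2) and the standard library are available. Lean on these libraries where they do the work, as an engineer would, in place of code of your own. Each camera call takes 0.05 s, during which the arm holds its last target. There are 200 camera calls.

## Working session

There is one attempt and no reset: what is moved stays moved. The work goes in short steps, each a Python script; the robot and the scene stay as the last script left them, time stands still between calls to the robot, and variables do not carry over. Pictures are saved under pics/ and viewed, at most 10 in all, crops included, and the job is handed in when it is done.

```bash
ls; mkdir -p pics; python3 - <<'E'
from station import r
import cv2, numpy as np
for n in ("top","side"):
    c=r.capture(n); cv2.imwrite(f"pics/{n}0.png",c["frame"][:,:,::-1]); print(n,c["intrinsics"],c["k1"],c["R"],c["t"])
s=r.state(); print(s["time_s"],s["tool_pos"],s["tcp_rot"],s["wrist_force"])
c=r.capture("wrist"); print(c["T_tool_cam"],c["k1"],c["intrinsics"])
E
```

```text
pics
top [[381.09942863   0.         316.33692634]
 [  0.         381.09942863 196.81550798]
 [  0.           0.           1.        ]] -0.013820936195791238 [[-0.01726609 -0.99960918  0.02198576]
 [-0.98241328  0.01287207 -0.18627522]
 [ 0.18591941 -0.02481534 -0.98225158]] [0.05610997 0.59097531 0.99588685]
side [[423.72094712   0.         322.64321263]
 [  0.         423.72094712 206.31275598]
 [  0.           0.           1.        ]] -0.017794664556323798 [[-0.984578   -0.17438385  0.01401537]
 [-0.15571966  0.83704412 -0.52450789]
 [ 0.07973422 -0.5186014  -0.85129022]] [0.56934554 0.07506865 0.99737118]
0.1 [0.24446728 0.49242478 0.19904128] [-3.14041608e+00  2.91792412e-05  2.68076267e+00] [ 0.11848638 -0.58768342  0.34661837]
[[ 3.76279240e-05 -9.54807618e-01 -2.97224513e-01  7.65873949e-02]
 [ 9.99999726e-01  2.55504617e-04 -6.94188507e-04 -1.26423967e-03]
 [ 7.38758710e-04 -2.97224405e-01  9.54807366e-01 -1.74869275e-01]
 [ 0.00000000e+00  0.00000000e+00  0.00000000e+00  1.00000000e+00]] 0.020202826881727733 [[330.65099263   0.         329.32039081]
 [  0.         330.65099263 202.69315789]
 [  0.           0.           1.        ]]
```

View pics/top0.png

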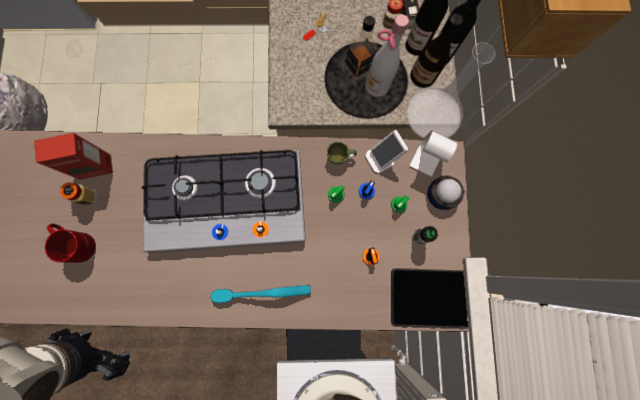

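View pics/side0.png

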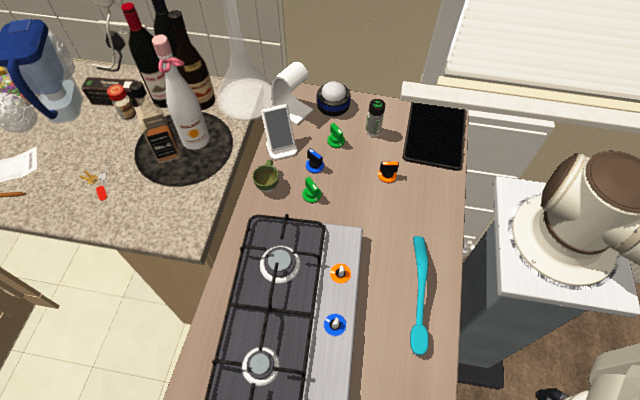

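The top view shows the blue knob at (367,190), with green decoys at (336,194) and (400,204). The orange knob is at (371,257). The blue ring is at (220,232) and the orange ring at (261,229). The one meant by knob_blue is (367,190), since it is the only one with a blue skirt. I'll compute rough positions, then take wrist views.

```bash
cat > h.py <<'E'
import numpy as np, cv2
from scipy.spatial.transform import Rotation as Ro
from station import r
def cam(name):
    s=r.state(); c=r.capture(name)
    if name=="wrist":
        A=Ro.from_euler("xyz",s["tcp_rot"]).as_matrix(); T=c["T_tool_cam"]
        Rwc=A@T[:3,:3]; o=A@T[:3,3]+s["tool_pos"]; c["R"]=Rwc.T; c["t"]=-Rwc.T@o
    return c
def save(c,f): 
    cv2.imwrite(f"pics/{f}.png",c["frame"][:,:,::-1])
    np.savez(f"pics/{f}.npz",**{k:c[k] for k in("intrinsics","k1","R","t","frame")})
def load(f): return dict(np.load(f"pics/{f}.npz"))
def ray(c,uv):
    K=c["intrinsics"];k=float(c["k1"]); p=cv2.undistortPoints(np.array([[uv]],float),K,np.array([k,0,0,0,0.])).ravel()
    return -c["R"].T@c["t"], c["R"].T@np.array([p[0],p[1],1])
def px(c,uv,z):
    o,d=ray(c,uv); return o+d*(z-o[2])/d[2]
def proj(c,X):
    X=np.atleast_2d(np.array(X,float))
    return cv2.projectPoints(X,cv2.Rodrigues(c["R"])[0],c["t"],c["intrinsics"],np.array([float(c["k1"]),0,0,0,0.]))[0].reshape(-1,2)
E
python3 - <<'E'
from h import *
c=cam("top"); save(c,"t1")
for n,uv,z in (("kb",(367,191),.02),("ko",(371,257),.02),("rb",(220,232),.045),("ro",(261,229),.045),("cup",(338,153),.03),("salt",(428,235),.1),("g1",(336,194),.02),("g2",(400,204),.02)):
    print(n,px(c,uv,z).round(3))
c=cam("side"); 
for n,uv,z in (("kb",(315,165),.004),("ko",(388,176),.004),("rb",(335,324),.045),("ro",(341,273),.045),): print(n,px(c,uv,z).round(3))
f=load("t1")["frame"][130:290,190:450,::-1]; cv2.imwrite("pics/crop1.png",cv2.resize(f,None,fx=3,fy=3,interpolation=cv2.INTER_CUBIC))
E
```

```text
kb [ 0.613 -0.099  0.02 ]
ko [ 0.426 -0.103  0.02 ]
rb [0.5   0.311 0.045]
ro [0.506 0.2   0.045]
cup [ 0.725 -0.018  0.03 ]
salt [ 0.478 -0.241  0.1  ]
g1 [ 0.606 -0.01   0.02 ]
g2 [ 0.574 -0.192  0.02 ]
kb [ 0.616 -0.1    0.004]
ko [ 0.427 -0.1    0.004]
rb [0.499 0.31  0.045]
ro [0.504 0.201 0.045]
```

View pics/crop1.png

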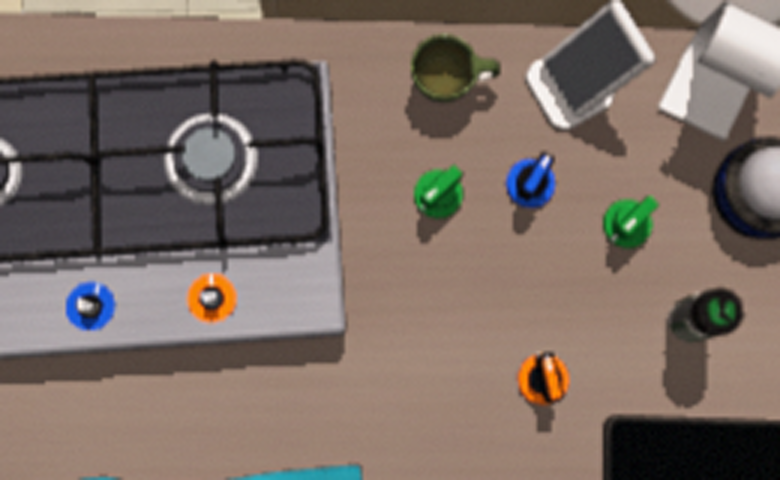

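The enlarged crop confirms the blue-skirted knob at crop (530,183), between two green ones. The orange knob is at (543,378) and the cup at (445,68). The shaker is at (715,312). Next, wrist close-ups.

```bash
cat > look.py <<'E'
from h import *
def look(f,x,y,yaw,h):
    best=None; q0=np.array(r.state()["joint_positions"])
    for yw in (yaw,):
        x0=np.array([x,y,h])
        r.movep(x0,[np.pi,0,yw]); r.pause(.2)
    c=cam("wrist"); save(c,f); return c
E
python3 - <<'E'
from look import *
ims=[]
for f,x,y,h in (("rb1",.5,.31,.22),("ro1",.505,.2,.22),("kb1",.614,-.1,.18),("ko1",.427,-.1,.18)):
    try: c=look(f,x,y,np.arctan2(y,x)+np.pi/2,h)
    except r.Unreachable as e: print(f,e); continue
    u=proj(c,[x,y,h-.17])[0]; print(f,u, r.state()["joint_positions"])
    ims.append(cv2.resize(c["frame"][:,:,::-1],(400,250)))
print(r.state()["time_s"])
cv2.imwrite("pics/m1.png",np.vstack([np.hstack(ims[:2]),np.hstack(ims[2:4])]))
E
```

```text
rb1 [330.97699942 175.37281892] [5.56705510e-01 1.90537321e-01 3.31140125e-01 1.71137399e+00
 9.57951297e-05 1.57079516e+00]
ro1 [330.61574577 174.85663068] [3.78626934e-01 8.00161435e-02 2.07821185e-01 1.69889417e+00
 7.34636580e-06 1.57079663e+00]
kb1 [330.3337795  174.41927557] [-1.59755760e-01  2.57967704e-01  3.33315755e-01  1.64565565e+00
  5.82553239e-05  1.57079220e+00]
ko1 [329.53047304 173.50785941] [-2.29604992e-01 -1.81808384e-01 -1.21417802e-01  1.63209577e+00
  1.74232440e-05  1.57077725e+00]
4.9667
```

View pics/m1.png

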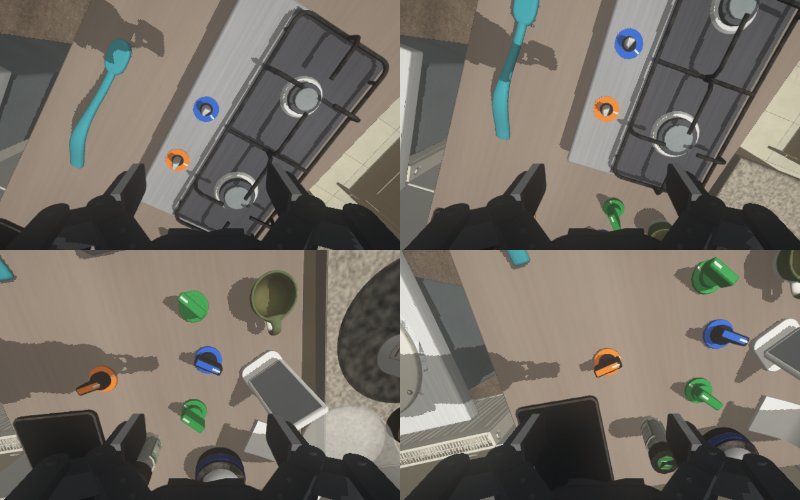

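The four tiles show each target near (331,175) in full-image pixels, and the pan support clear of the spindles. I'll enlarge them.

```bash
python3 - <<'E'
from h import *
t=[]
for f in ("rb1","ro1","kb1","ko1"):
    c=load(f); t.append(cv2.resize(c["frame"][135:210,280:380,::-1],(400,300),interpolation=cv2.INTER_CUBIC))
cv2.imwrite("pics/m2.png",np.vstack([np.hstack(t[:2]),np.hstack(t[2:4])]))
E
```

```text
(no output)
```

View pics/m2.png

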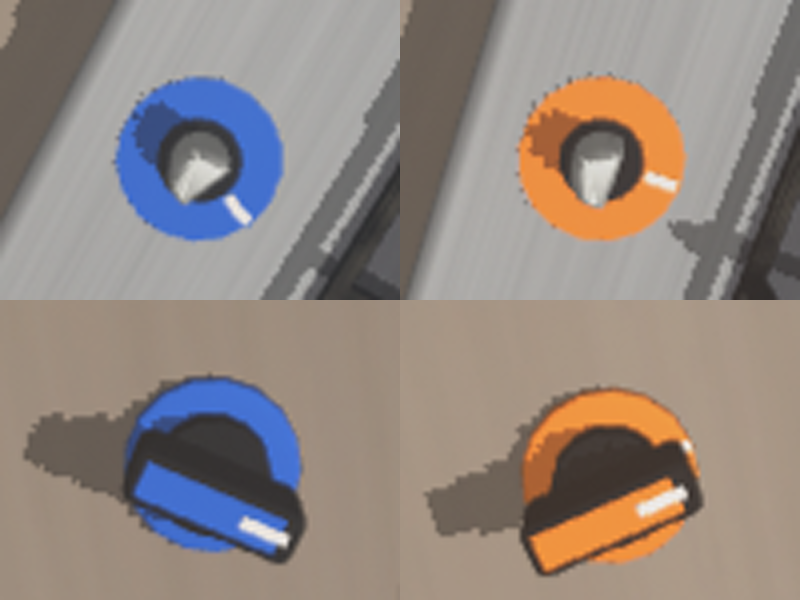

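```bash
python3 - <<'E'
from h import *
P=lambda f,u,v,z: px(load(f),(280+(u+.5)/4-.5,135+(v+.5)/4-.5),z)
for f,a,b,z in (("rb1",(199,158),(238,210),.046),("ro1",(201,159),(261,182),.046),("kb1",(141,180),(289,237),.052),("ko1",(137,256),(287,192),.052)):
    A=P(f,*a,z);B=P(f,*b,z);d=B-A; print(f,A.round(4),B.round(4),"mid",((A+B)/2).round(4),np.degrees(np.arctan2(d[1],d[0])),np.linalg.norm(d))
# skirt extents tile: centre
print(P("kb1",213,164,.006),P("ko1",211,175,.006))
for n,p,yaws in (("kb",(.61,-.1,.05),(-38,142)),("x",(.5,.31,.15),(0,)),):
    pass
E
```

```text
rb1 [0.4983 0.3095 0.046 ] [0.5149 0.3029 0.046 ] mid [0.5066 0.3062 0.046 ] -21.746735511665975 0.017923976190959902
ro1 [0.5044 0.1994 0.046 ] [0.5218 0.1995 0.046 ] mid [0.5131 0.1994 0.046 ] 0.3488247963204718 0.017418476268708304
kb1 [ 0.6002 -0.0935  0.052 ] [ 0.6326 -0.1128  0.052 ] mid [ 0.6164 -0.1031  0.052 ] -30.78190786900388 0.03773472861051709
ko1 [ 0.409  -0.1115  0.052 ] [ 0.4471 -0.1043  0.052 ] mid [ 0.4281 -0.1079  0.052 ] 10.73429625620301 0.03881322665195827
[ 0.61637067 -0.10261921  0.006     ] [ 0.42857304 -0.10676031  0.006     ]
```

```bash
cat > meas.py <<'E'
from look import *
from scipy.optimize import least_squares
HUE={"b":(105,125),"o":(5,20)}
def mask(c,k):
    h=cv2.cvtColor(c["frame"],cv2.COLOR_RGB2HSV); lo,hi=HUE[k]
    return cv2.inRange(h,(lo,130,60),(hi,255,255)), cv2.inRange(h,(0,0,190),(180,70,255))
def circ(c,m,z,R,g):
    u0=proj(c,[*g,z])[0]
    yy,xx=np.nonzero(m); ok=np.hypot(xx-u0[0],yy-u0[1])<70
    mm=np.zeros_like(m); mm[yy[ok],xx[ok]]=255
    cs,_=cv2.findContours(mm,cv2.RETR_EXTERNAL,cv2.CHAIN_APPROX_NONE)
    hull=cv2.convexHull(np.vstack(cs)) ; pts=np.vstack(cs).reshape(-1,2)
    W=np.array([px(c,p,z)[:2] for p in pts.astype(float)])
    f=lambda q: np.hypot(*(W-q[:2]).T)-R
    s=least_squares(f,g,loss="soft_l1",f_scale=.0004)
    i=np.abs(f(s.x))<.0015; s=least_squares(lambda q:f(q)[i],s.x)
    return s.x,i.sum(),np.std(f(s.x)[i])
def inside(c,m,z,ctr,r0,r1):
    yy,xx=np.nonzero(m); W=np.array([px(c,(x,y),z)[:2] for x,y in zip(xx,yy) if np.hypot(*(np.array([x,y])-proj(c,[*ctr,z])[0]))<90])
    d=np.hypot(*(W-ctr).T); return W[(d>r0)&(d<r1)]
def ring(c,k,g):
    m,w=mask(c,k); ctr,n,e=circ(c,m|0,.0455,.0225,g)
    T=inside(c,w,.0455,ctr,.0125,.0215); d=T.mean(0)-ctr
    return ctr,np.arctan2(d[1],d[0]),(n,e,len(T))
def knob(c,k,g,yaw):
    m,w=mask(c,k); ctr,n,e=circ(c,m,.008,.024,g)
    S=inside(c,m|w,.052,ctr,0,.026); a=np.array([np.cos(yaw),np.sin(yaw)]);b=np.array([-a[1],a[0]])
    # stripe: connected component at the top, nearest the bar centre
    q=np.zeros_like(m); 
    n_,lab,st,ce=cv2.connectedComponentsWithStats(cv2.bitwise_or(m,w),connectivity=4)
    u=proj(c,[*(g-.008*a),.052])[0]; yy,xx=np.nonzero(lab); i=np.argmin(np.hypot(xx-u[0],yy-u[1])); L=lab[yy[i],xx[i]]
    yy,xx=np.nonzero(lab==L); W=np.array([px(c,p,.052)[:2] for p in zip(xx.astype(float),yy.astype(float))])
    rc=cv2.minAreaRect((W*1e4).astype(np.float32)); bx=cv2.boxPoints(rc)
    C=np.cov(W.T); v=np.linalg.eigh(C)[1][:,1]; v*=np.sign(v@a)
    return ctr,np.array(rc[0])/1e4,np.array(rc[1])/1e4,np.arctan2(v[1],v[0]),(n,e,len(W))
E
python3 - <<'E'
from meas import *
np.set_printoptions(precision=4,suppress=True)
H=.13; D=np.radians; t=[]
for f,k,x,y,yaw,z in (("ko2","o",.4285,-.107,10.7,0),("kb2","b",.6164,-.103,-30.8,0),("ro2","o",.5044,.1994,.3,.038),("rb2","b",.4983,.3095,-21.7,.038)):
    c=look(f,x,y,D(yaw),z+.008+H); g=np.array([x,y])
    s=r.state(); print(f,s["tool_pos"],np.degrees(s["tcp_rot"][2]))
    try: print(ring(c,k,g) if f[0]=="r" else knob(c,k,g,D(yaw)))
    except Exception as e: print(repr(e))
    u=proj(c,[x,y,z+.008])[0].astype(int); print(u)
    t.append(cv2.resize(c["frame"][u[1]-37:u[1]+38,u[0]-50:u[0]+50,::-1],(400,300),interpolation=cv2.INTER_CUBIC))
cv2.imwrite("pics/m3.png",np.vstack([np.hstack(t[:2]),np.hstack(t[2:4])])); print(r.state()["time_s"])
E
```

```text
ko2 [ 0.4286 -0.107   0.1382] 10.73207878366555
(array([ 0.4282, -0.1072]), array([ 0.4273, -0.1073]), array([0.0376, 0.0092]), np.float64(0.1890204506200594), (np.int64(131), np.float64(0.00043625505174509815), 509))
[328 182]
kb2 [ 0.6164 -0.103   0.138 ] -30.80374306613949
(array([ 0.6157, -0.1023]), array([ 0.6158, -0.103 ]), array([0.0091, 0.0378]), np.float64(-0.5760418620907224), (np.int64(89), np.float64(0.0006433952354548451), 460))
[327 183]
ro2 [0.5048 0.1986 0.1757] 0.21002677426041602
(array([0.504 , 0.1993]), np.float64(0.02364694159634782), (np.int64(125), np.float64(0.00031474546914118354), 27))
[327 182]
rb2 [0.4986 0.3086 0.1763] -21.75365030078016
(array([0.4982, 0.3093]), np.float64(-0.3672920798525521), (np.int64(123), np.float64(0.0002873987222297296), 30))
[327 183]
13.3667
```

View pics/m3.png

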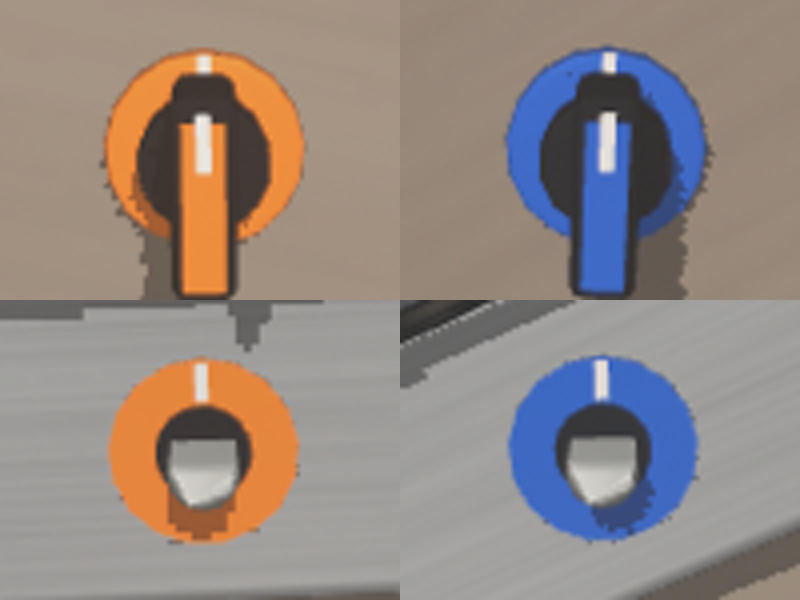

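The aligned views give knob and ring centres consistent to under 1 mm, with each pointer and tick straight up in its tile. Next I'll grasp the blue knob.

```bash
cat > act.py <<'E'
from meas import *
np.set_printoptions(precision=4,suppress=True)
def st(tag):
    s=r.state(); print(tag,"t%.1f"%s["time_s"],s["tool_pos"],np.degrees(s["tcp_rot"]).round(2),"F",np.round(s["wrist_force"],1),"w%.3f"%s["grip_width"],"ff",np.round(s["finger_force"],1)); return s
def over(p,yaw,n=2):
    """hover at p with the measured pose servoed onto the wanted one; returns the command offset"""
    p=np.array(p,float); r.movep(p,[np.pi,0,yaw]); off=np.zeros(3)
    for _ in range(n):
        r.pause(.15); e=p-r.state()["tool_pos"]; off+=e
        r.move_l(p+off,.05)
    r.pause(.15); return off
def pick(x,y,yaw,f=60):
    r.grip(.5,f); off=over([x,y,.10],yaw)
    r.move_l(np.array([x,y,.027])+off,.1); r.pause(.1); st("at")
    r.grip(0,f); s=st("grip"); r.move_l(np.array([x,y,.20])+off,.2); st("up"); return s
E
python3 - <<'E'
from act import *
st("0"); pick(.6157,-.1025,np.radians(-32.8))
over([.4982,.3093,.16],np.radians(-21.4)); st("hover")
c=r.capture("side"); cv2.imwrite("pics/s2.png",cv2.resize(c["frame"][140:380,200:440,::-1],(600,600)))
E
```

```text
0 t13.4 [0.4986 0.3086 0.1763] [-179.99   -0.02  -21.75] F [ 1.   0.  -0.1] w0.998 ff 0.0
at t17.4 [ 0.6163 -0.1027  0.028 ] [-179.97   -0.08  -32.8 ] F [ 0.5 -0.2  1.5] w0.498 ff 0.0
grip t17.9 [ 0.6157 -0.1025  0.027 ] [-180.    -0.   -32.8] F [ 0.  -0.   0.1] w0.000 ff 0.0
up t18.9 [ 0.6154 -0.1025  0.1988] [179.97   0.08 -32.8 ] F [-0.4 -0.6 -0.5] w-0.004 ff 0.0
hover t21.4 [0.4981 0.3094 0.16  ] [-180.     0.   -21.4] F [-0.4 -0.4 -0.1] w0.006 ff 0.0
```

View pics/s2.png

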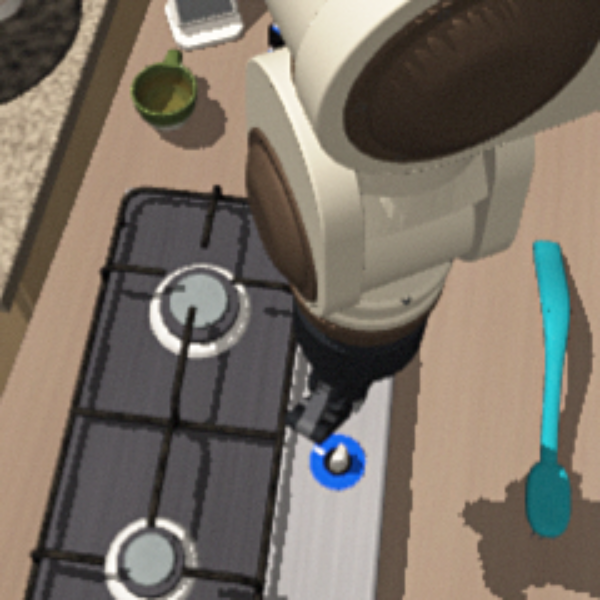

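The gripper closed on nothing and the fingers are shut, so I'll look again before moving on.

```bash
python3 - <<'E'
from act import *
c=cam("top"); save(c,"t3")
c2=cam("wrist"); save(c2,"w3")
a=cv2.resize(c["frame"][140:280,310:450,::-1],(400,400),interpolation=cv2.INTER_CUBIC)
b=cv2.resize(c2["frame"][:,:,::-1],(400,250)); b=np.vstack([b,np.zeros((150,400,3),np.uint8)])
cv2.imwrite("pics/m4.png",np.hstack([a,b]))
E
```

```text
(no output)
```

View pics/m4.png

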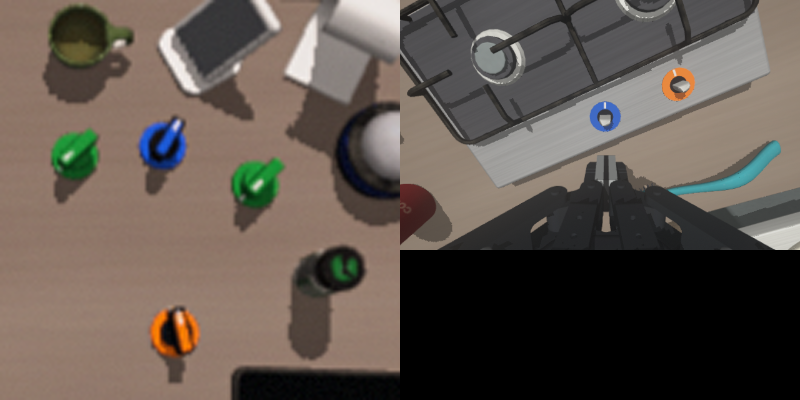

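```bash
python3 - <<'E'
from act import *
a=load("t1");b=load("t3"); g=np.array([.6157,-.1025])
for c in(a,b):
    m,_=mask(c,"b"); print(circ(c,m[:, :].copy(),.008,.024,g)[0])
r.grip(.5,60); off=over([.6157,-.1025,.10],np.radians(-32.8),1)
r.move_l(np.array([.6157,-.1025,.027])+off,.15); r.pause(.1); st("at")
w=cam("wrist"); s=cam("side"); save(w,"w5"); save(s,"s5"); 
u=proj(s,[.6157,-.1025,.03])[0].astype(int); print(u,proj(w,[.6157,-.1025,.052]),proj(w,r.state()["tool_pos"]))
i1=cv2.resize(s["frame"][u[1]-50:u[1]+50,u[0]-50:u[0]+50,::-1],(400,400),interpolation=cv2.INTER_CUBIC)
i2=cv2.resize(w["frame"][130:400,195:465,::-1],(400,400),interpolation=cv2.INTER_CUBIC)
cv2.imwrite("pics/m5.png",np.hstack([i1,i2]))
E
```

```text
[ 0.617  -0.1009]
[ 0.6167 -0.1011]
at t24.9 [ 0.6164 -0.1038  0.0284] [-179.95   -0.12  -32.8 ] F [-0. -0. -0.] w0.500 ff 0.0
[315 158] [[325.0206 258.5568]] [[326.862  237.7869]]
```

View pics/m5.png

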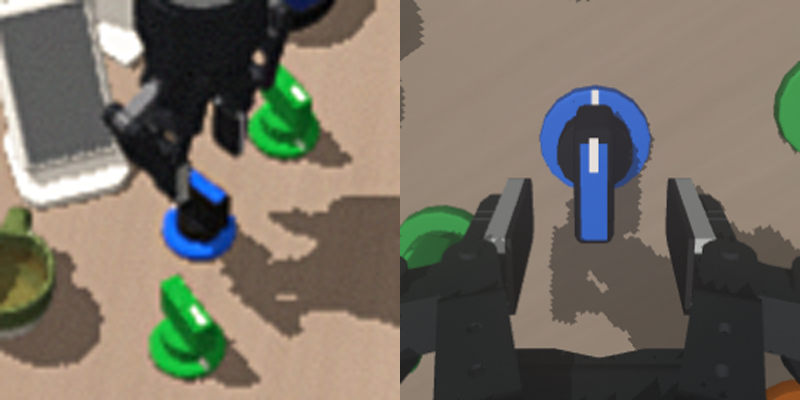

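```bash
python3 - <<'E'
from h import *
s=load("s5");w=load("w5")
for z in (.16,.17,.18): print(z,proj(s,[.4981,.3094,z]))
y=np.array([np.sin(np.radians(-32.8)),-np.cos(np.radians(-32.8)),0]);x=np.array([-y[1],y[0],0])
T=np.array([.6164,-.1038,.0284])
for dz in(0,.01,.02,.03,.04):
  for h in (.021,.026):
    P=[T+h*y+[0,0,dz],T-h*y+[0,0,dz]]
    print(dz,h,((proj(s,P)-[265,108])*4).round(0).tolist(),((proj(w,P)-[195,130])*400/270+[400,0]).round(0).tolist())
E
```

```text
0.16 [[338.20222496 304.96814004]]
0.17 [[338.46481711 303.08558164]]
0.18 [[338.733597   301.15850494]]
0 0.021 [[223.0, 181.0], [178.0, 219.0]] [[650.0, 160.0], [541.0, 160.0]]
0 0.026 [[228.0, 177.0], [172.0, 224.0]] [[663.0, 160.0], [528.0, 160.0]]
0.01 0.021 [[223.0, 171.0], [177.0, 209.0]] [[652.0, 170.0], [538.0, 170.0]]
0.01 0.026 [[229.0, 167.0], [172.0, 214.0]] [[666.0, 170.0], [524.0, 170.0]]
0.02 0.021 [[223.0, 161.0], [177.0, 199.0]] [[655.0, 182.0], [534.0, 182.0]]
0.02 0.026 [[229.0, 157.0], [172.0, 204.0]] [[670.0, 182.0], [520.0, 182.0]]
0.03 0.021 [[224.0, 151.0], [177.0, 189.0]] [[659.0, 196.0], [530.0, 196.0]]
0.03 0.026 [[229.0, 146.0], [171.0, 194.0]] [[674.0, 196.0], [515.0, 196.0]]
0.04 0.021 [[224.0, 141.0], [177.0, 179.0]] [[662.0, 211.0], [526.0, 211.0]]
0.04 0.026 [[229.0, 136.0], [171.0, 184.0]] [[679.0, 211.0], [510.0, 211.0]]
```

```bash
python3 - <<'E'
from act import *
for o in (.35,.25,.2,.15,0):
    r.grip(o,60); s=st(o)
    w=cam("wrist"); save(w,f"g{int(o*100)}")
    if s["finger_force"]>5: break
E
```

```text
0.35 t25.3 [ 0.6156 -0.1036  0.027 ] [-179.99   -0.01  -32.8 ] F [-0.5 -0.2 -0.2] w0.346 ff 0.0
0.25 t25.6 [ 0.6155 -0.1036  0.0267] [180.    0.  -32.8] F [-0.6  0.1 -0.5] w0.252 ff 0.0
0.2 t25.9 [ 0.6155 -0.1036  0.0268] [180.    0.  -32.8] F [ 0.4 -0.7  0.3] w0.199 ff 0.0
0.15 t26.2 [ 0.6155 -0.1036  0.0268] [-180.    -0.   -32.8] F [-0.2  0.1  0.3] w0.152 ff 0.0
0 t26.5 [ 0.6155 -0.1036  0.0267] [180.    0.  -32.8] F [-0.7  0.2 -0.6] w0.002 ff 0.0
```

```bash
python3 - <<'E'
from act import *
w=load("g0"); s=cam("side"); t=cam("top"); save(s,"s6"); save(t,"t6")
w2=load("g25")
T=r.state()["tool_pos"]; print(proj(s,T),proj(w,T),proj(w,[.6157,-.1025,.052]))
R=lambda im,n=400,m=300: cv2.resize(im[:,:,::-1],(n,m),interpolation=cv2.INTER_CUBIC)
u=proj(s,[.6157,-.1025,.03])[0].astype(int)
i1=R(s["frame"][u[1]-60:u[1]+30,u[0]-60:u[0]+60])
i3=R(t["frame"][150:240,307:427])
i2=R(w["frame"][160:340,210:450]); i4=R(w2["frame"][160:340,210:450])
cv2.imwrite("pics/m6.png",np.vstack([np.hstack([i1,i3]),np.hstack([i2,i4])])); print(u)
E
```

```text
[[315.4865 158.5301]] [[326.7332 237.6971]] [[324.3032 258.5992]]
[315 158]
```

View pics/m6.png

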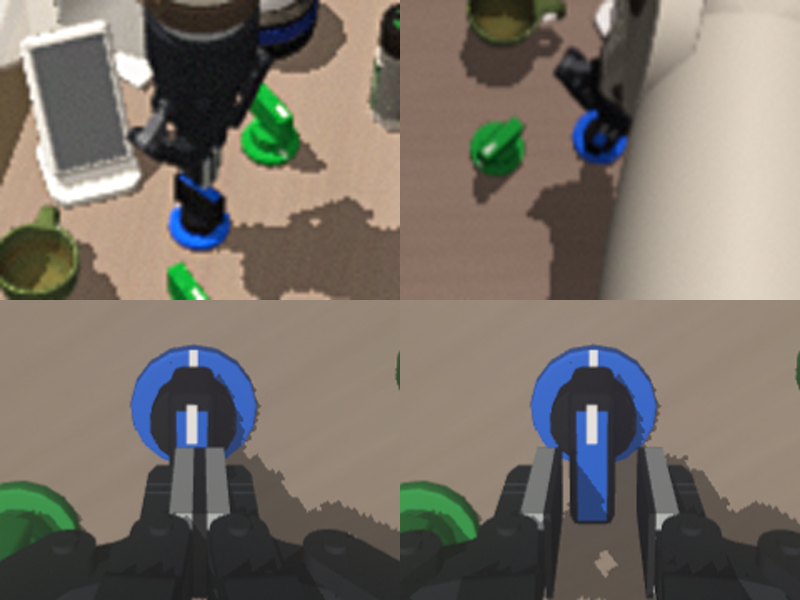

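The shut fingertips hide the back of the bar from above, and in the side tile they end just over it. So the real tips sit about 25–30 mm above the reported TCP. I'll measure that with a gentle touch on the bar top.

```bash
python3 - <<'E'
from act import *
p=r.state()["tool_pos"]; z0=p[2]
hit=r.move_l([p[0],p[1],z0-.012],.02,guard=3); st(("hit",hit))
E
```

```text
('hit', True) t27.1 [ 0.6157 -0.1036  0.0205] [-179.98   -0.04  -32.8 ] F [-1.2 -0.2  7.2] w0.004 ff 3.2
```

```bash
cat >> act.py <<'E'
DZ=.0315   # real fingertips are this far above the reported TCP
def pick2(x,y,yaw,k,f=60):
    r.grip(.4,f); off=over([x,y,.04],yaw,1)
    if r.move_l(np.array([x,y,.0275-DZ])+off,.08,guard=12): st("BLOCKED"); raise SystemExit
    r.grip(0,f); s=st("grip"); zk=s["tool_pos"][2]
    r.move_l(np.array([x,y,.16])+off,.25); r.pause(.25); s=st("up")
    if s["grip_width"]<.08: raise SystemExit("missed")
    p=np.array(s["tool_pos"]); c=cam("wrist"); save(c,"held"+k)
    yw=s["tcp_rot"][2]; m,_=mask(c,k)
    ctr,n,e=circ(c,m,p[2]-zk+.008,.024,p[:2]); d=ctr-p[:2]
    a=np.array([np.cos(yw),np.sin(yw)]); b=np.array([a[1],-a[0]])
    print("knob in tool x,y mm",d@a*1e3,d@b*1e3,n,e,"zk",zk); return zk,d@a,d@b
E
python3 - <<'E'
from act import *
p=r.state()["tool_pos"]; r.move_l([p[0],p[1],.04],.1)
print(pick2(.6157,-.1025,np.radians(-32.8),"b"))
E
```

```text
grip t29.6 [ 0.6162 -0.1026 -0.0032] [-179.97   -0.07  -32.8 ] F [-0.6  0.5  3.8] w0.149 ff 59.3
up t30.7 [ 0.6151 -0.1024  0.1585] [179.95   0.12 -32.8 ] F [-0.2  0.3 -0.7] w0.152 ff 58.6
knob in tool x,y mm 0.41950075473780124 1.3954543717488366 171 0.0006393815345151068 zk -0.003204063172716029
(np.float64(-0.003204063172716029), np.float64(0.00041950075473780123), np.float64(0.0013954543717488365))
```

```bash
cat >> act.py <<'E'
def place(ring,yaw,zk,dx,dy,target,guard):
    a=np.array([np.cos(yaw),np.sin(yaw)]); b=np.array([a[1],-a[0]]); q=np.array(ring)-dx*a-dy*b
    off=over([*q,.082+zk],yaw,2); st("hover")
    hit=r.move_l(np.array([*q,target+zk])+off,.03,guard=guard); r.pause(.1)
    s=st(("hit",hit)); print("knob z",s["tool_pos"][2]-zk,"xy err",s["tool_pos"][:2]-q); return off,q
E
python3 - <<'E'
from act import *
p=r.state()["tool_pos"]
place([.4982,.3093],np.radians(-21.3),-.0032,.0004,.0014,.048,15)
E
```

```text
hover t33.3 [0.4983 0.3108 0.0788] [-180.    -0.   -21.3] F [ 0.2 -0.6 -0.5] w0.153 ff 58.6
('hit', False) t34.7 [0.4985 0.3109 0.0451] [-179.97   -0.02  -21.3 ] F [-1.  -0.3  4.5] w0.148 ff 59.2
knob z 0.048336745660723685 xy err [0.0001 0.0002]
```

```bash
python3 - <<'E'
from act import *
p=np.array(r.state()["tool_pos"]); p[2]=.0493; r.move_l(p,.03); st("pre")
r.grip(.4,60); p[2]=.17; r.move_l(p,.25); c=cam("wrist"); save(c,"bdone")
m,_=mask(c,"b"); print("blue placed",circ(c,m,.061,.024,np.array([.4982,.3093])))
print(pick2(.4280,-.1072,np.radians(10.8),"o"))
E
```

```text
pre t35.0 [0.4986 0.311  0.0494] [-179.99   -0.01  -21.3 ] F [ 0.3  0.  -0.1] w0.150 ff 58.8
blue placed (array([0.4986, 0.3093]), np.int64(136), np.float64(0.0005744721366993318))
grip t41.9 [ 0.4285 -0.1074 -0.0034] [179.97  -0.07  10.8 ] F [-0.7  0.3  3.2] w0.153 ff 58.8
up t42.9 [ 0.4274 -0.1071  0.1588] [-179.95    0.1    10.8 ] F [ 0.1 -0.6 -0.1] w0.153 ff 58.4
knob in tool x,y mm 0.4290611006807999 0.7233071524168637 175 0.0005242138392134172 zk -0.0033887843932886783
(np.float64(-0.0033887843932886783), np.float64(0.0004290611006807999), np.float64(0.0007233071524168637))
```

```bash
python3 - <<'E'
from act import *
off,q=place([.504,.1993],np.radians(.7),-.0034,.0004,.0011,.0440,15)
r.pause(.2); st("hold")
E
```

```text
hover t48.4 [0.5036 0.2004 0.0786] [180.   -0.    0.7] F [ 0.3  0.5 -1.7] w0.152 ff 58.4
('hit', True) t49.7 [0.5039 0.2005 0.0426] [-179.98   -0.06    0.7 ] F [0.1 0.  6.4] w0.152 ff 59.3
knob z 0.045964844342877766 xy err [0.0003 0.0001]
hold t49.9 [0.5039 0.2005 0.0426] [-179.98   -0.06    0.7 ] F [0.  0.3 5.6] w0.154 ff 59.3
```

```bash
python3 - <<'E'
from act import *
p=np.array(r.state()["tool_pos"])
for d in (.0008,.0016,.0024,.0032):
    r.move_l([p[0],p[1],p[2]-d],.02); r.pause(.15); s=st(d)
    if s["wrist_force"][2]>14: break
r.pause(.3); s=st("fin")
c=cam("top")
m,_=mask(c,"b"); 
try: print("blue",circ(c,m,.061,.024,np.array([.4986,.3093])))
except Exception as e: print(e)
E
```

```text
0.0008 t50.3 [0.5045 0.2008 0.0426] [-179.98   -0.04    0.7 ] F [-0.4 -0.2  5.3] w0.148 ff 59.3
0.0016 t50.7 [0.5046 0.2009 0.0425] [-179.97   -0.08    0.7 ] F [-3.2 -1.2 10.6] w0.153 ff 60.2
0.0024 t51.1 [0.5047 0.2009 0.0424] [-179.96   -0.11    0.7 ] F [-3.7 -1.8 15.3] w0.151 ff 61.0
fin t51.4 [0.5047 0.2009 0.0424] [-179.96   -0.11    0.7 ] F [-3.4 -2.  16.2] w0.150 ff 61.0
need at least one array to concatenate
```

Orange is held hard against the stop: 16 N, with z no longer changing. The blue knob measured seated after its release, so I'm handing in.

```bash
python3 - <<'E'
from station import r
print(r.hand_in())
E
```

```text
the job is handed in; nothing more can be done
None
```

I fitted the blue knob first and let it go, then fitted the orange knob and handed in at about 51 s with the gripper still pressing it against its stop at about 16 N; the judge's verdict was not shown, and my last top-camera check of the blue knob didn't work, so its seating rests on the insertion force and the wrist picture after release.

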